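# Put the pin hammer back in its sprung holder

### The job

Track laying is done: take the small pin hammer out of the wooden tool block and put it away in its sprung holder on the tool rail, the narrow oblong steel loop with the leaf spring inside, not the round rings. Feed the handle down through the loop, then press the hammer firmly home against the drag of the spring until its head sits fully down on the loop, and let go; press with feeling, because a push much over 18 N overbends the strips that carry it. Leave the mallet, the jar of pins and the wagon where they are.

Things in the scene. Friction and masses are not known exactly. Their poses are not given: they have to be found in the camera images.
- hammer: Small cross-pein pin hammer, 0.2 kg, at first head up, leaning a little in the block. Origin: the flat foot of the handle, on its axis; z runs along the handle to the head, y along the head to the striking face. Oblong handle 120 long, 12.5 (x) by 17 (y), from z 72 to 88 swelling to 14.5 (x); its last 9 taper to 6.5 by 9. Steel head 20 thick (x), 20 high (z 120 to 140), 85 long (y -42 to +43).
- hammer_shoulder (a point): Point on the hammer's handle axis at the underside of the head, 120 mm above the foot; the head's middle is 10 mm further up. Same axes as the hammer.
- block: Fixed wooden tool block, 100 (x) by 60 (y) by 65 high, origin under its centre, z up. Holds the hammer in a 26 mm round hole and two small files, which end below 110 mm.
- block_hole (a point): Centre of the mouth of the hammer's hole in the top of the block; the hole is 26 mm wide and 55 mm deep.
- rail: Fixed wooden tool rail: two feet, two uprights, a beam 360 long along y with its top at 127.5 mm; origin on the bench under the beam's front face. Three steel holders stand 62 mm in front of the beam (-x), 110 mm apart, in any order: the sprung loop, a wide round ring (empty), a smaller round ring with a mallet.
- holder: Foot point on the bench of the sprung holder's axis; its x points to the beam, y along the beam, z up. The holder is an oblong loop of flat steel at the beam's height, carried on two thin spring strips.
- collar_mouth (a point): Centre of the loop's mouth, 135 mm up, axes as the holder. Opening 16 (x) by 20 (y), 26 deep, wall 3. From 6 mm down a leaf spring presses the handle to the -x wall: drag 4 to 8 N, 8 to 13 N on the swell, more than the hammer's weight. The loop gives a few mm down and springs back. With the head down the push climbs past the drag: 14 N on the tool is home; much over 18 N overbends it.
- wide_mouth (a point): Centre of the mouth of the empty wide round ring, 37 mm bore, 135 mm up, axes as the rail. Not the hammer's place.
- mallet: Nylon-faced mallet hanging head up in the smaller round ring; head 66 mm long along the beam, 28 high; origin at the underside of its head, 135 mm up. Stays there.
- pin_jar: Small glass jar of track pins with a steel lid, 44 mm wide, 45 high, standing loose; origin under its centre. Stays there.
- wagon: Model goods wagon 96 long (y), 30 wide, 39 high, standing loose in front of the rail; origin under its centre. Stays there.
Mind the look-alikes: they are no part of the job. What is shaped like the hammer but blue or turquoise is not meant.

How it is judged:
By the outcome, as a careful person would: the job done as asked, in the order asked, and still so for the second after the job is handed in, with the robot touching nothing.
It also fails if it takes over 59 s, if anything falls off the work surface, if the arm or the gripper's body presses on something with over 40 N, if the wrist force passes 120 N, or if a joint passes its speed limit or range.

### The arm

A 7-joint arm with a two-finger parallel gripper is mounted at the origin on the work surface. World frame = base frame: x ahead of the robot, y to its left, z up, the work surface at z = 0. Lengths are in m, angles in rad, forces in N, time in s.
With the tool pointing down it reaches from about 0.4 to 0.9 m from the base axis. Payload 5.5 kg.
Tool frame: the origin (TCP) lies midway between the tips of the shut fingers; the grasp point (between the pads) lies 19 mm behind it (manip.grip_depth is the distance from the TCP to the grasp point, in m); z points along the fingers, y is the line along which they close (so a half turn about z gives the same grasp; the last joint's range is limited). The gripper opens to 92 mm and grips with 3 to 60 N. Pads are 19 mm wide; open, the fingers measure 130 mm over their backs; the gripper's body (75 mm by 190 mm) begins 47 mm behind the grasp point.
Start: joints at [1.513, 0.501, -0.427, 1.55, 0.221, 1.138, -0.21], TCP at [0.205, -0.617, 0.227] pointing down, gripper open.
Joint ranges: [-2.88, 2.88], [-0.31, 2.03], [-1.54, 1.56], [0.2, 2.42], [-1.41, 4.55], [0.19, 2.02], [-2.57, 2.57]. Speed limits (rad/s): [2.57, 2.57, 3.14, 3.14, 3.14, 3.14, 3.14].

### API

Orientations are given as a unit quaternion [x, y, z, w].
In Python, from bench import manip, effector, viewer gives the robot as it stands. Calls block until the motion is done:
- manip.move_pose(position, orientation): joint-space move of the TCP to a pose.
- manip.servo_line(position, ori=None, vel=0.15): straight line of the TCP; ori=None keeps the orientation; vel is the mean speed in m/s.
- manip.movej(angles): joint-space move.
- effector.open_jaws() and effector.close(f_grip=None): open the fingers fully, or close them until they stop; f_grip is the grip in N (None keeps the last).
- manip.sleep(seconds).
- manip.solve_ik(position, orientation): joint angles nearest the present ones, or None.
- viewer.get_image(name): name is "scene" or "top" or "wrist"; returns the picture (480x640x3 uint8, red, green, blue); there is no depth.
- viewer.get_calibration(name): a dict with "vfov" (degrees; the focal length in pixels is half the picture's height over the tangent of half this angle, whatever the lens; pixels are square), "cx", "cy" (the principal point, pixels), "eye" and "attitude" of the camera in the world. Camera axes: x right, y down, z forward; pixel columns grow to the right and rows downward; lengths in m; the calibration is good to about 2 mm. A picture is of the moment at which its call begins: read the wrist's pose just before it. get_calibration takes no time and is no camera call; for the wrist camera it gives the pose at the moment of the call.
A pose or a line that the arm cannot do raises manip.PlanningError and nothing moves.
- manip.hand_in(): hands the job in; it is judged then, once.
Readings, each from a call of its own:
- manip.current_clock(): time.
- manip.current_q(): joint angles.
- manip.current_joint_velocities(): joint speeds.
- manip.current_tau(): joint torques, N m.
- manip.current_tool_pos(): TCP position.
- manip.current_tcp_rot(): TCP orientation.
- manip.current_force(): force on the tool from outside, world axes, zero at the start.
- manip.current_wrist_torque(): the same for the moment, N m.
- manip.current_finger_gap(): finger opening in m.
- manip.current_gripper_force(): force on a finger pad.
Only numpy, scipy, OpenCV 4.12 (cv2) and the standard library are available. Lean on these libraries where they do the work, as an engineer would, in place of code of your own. Each camera call takes 0.05 s, during which the arm holds its last target. There are 200 camera calls.

## Working session

There is one attempt and no reset: what is moved stays moved. The work goes in short steps, each a Python script; the robot and the scene stay as the last script left them, time stands still between calls to the robot, and variables do not carry over. Pictures are saved under pics/ and viewed, at most 12 in all, crops included, and the job is handed in when it is done.

```bash
ls; mkdir -p pics
python3 - <<'E'
from bench import manip,effector,viewer
import cv2
for n in ["scene","top"]:
    im=viewer.get_image(n); cv2.imwrite(f"pics/{n}0.png",im[...,::-1]); print(n,im.shape,viewer.get_calibration(n))
print(viewer.get_calibration("wrist"),manip.current_tcp_rot(),manip.current_tool_pos(),manip.current_clock())
E
```

```text
pics
scene (480, 640, 3) {'vfov': 54.477941979288765, 'cx': 318.26689816419605, 'cy': 238.96428793596542, 'eye': array([ 1.06233054, -0.11584777,  0.79059864]), 'attitude': array([ 0.75909296,  0.5511799 , -0.21113301, -0.27459322])}
top (480, 640, 3) {'vfov': 46.84379547408241, 'cx': 331.7365770159901, 'cy': 243.32664763948893, 'eye': array([0.40276175, 0.03901264, 1.03190413]), 'attitude': array([ 0.71281014, -0.69969626,  0.02925816, -0.03835097])}
{'vfov': 69.17799101018099, 'cx': 322.82506585166703, 'cy': 238.33235854290763, 'eye': array([ 0.28263102, -0.59189397,  0.3838121 ]), 'attitude': array([ 0.80233106, -0.57779361, -0.08856588,  0.12072905])} [ 9.87158649e-01  1.59740511e-01 -9.41269277e-05 -8.73021708e-04] [ 0.20472398 -0.61624894  0.22576574] 0.1
```

View pics/scene0.png

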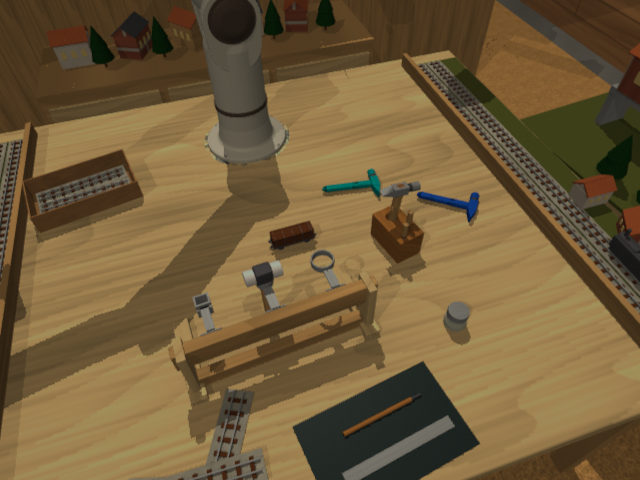

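View pics/top0.png

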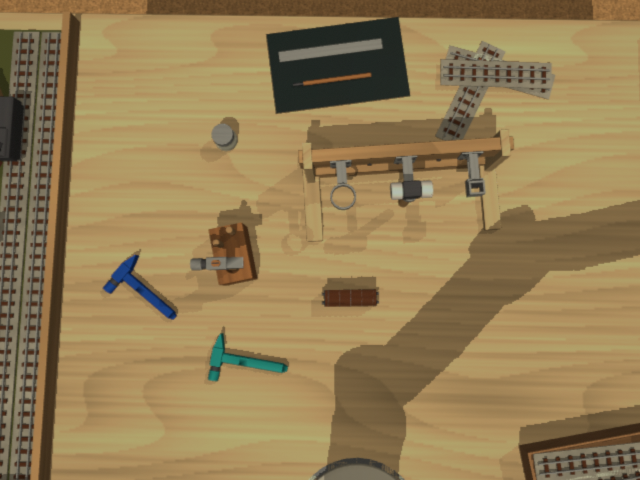

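Candidates for the hammer: 
- Steel and wood hammer in the block: scene (400,188), top (217,263). This one matches the description.
- Turquoise hammer: scene (350,186), top (245,360).
- Blue hammer: scene (450,203), top (145,285).
- Mallet: scene (263,273), top (411,190).

Candidates for the holder:
- Oblong loop: scene (203,300), top (475,187). This is the one to use.
- Wide ring: scene (322,261), top (343,196).
- Mallet ring.

```bash
cat > h.py <<'E'
import numpy as np, cv2
from scipy.spatial.transform import Rotation as R
from bench import manip,effector,viewer
def ray(cal,uv):
    f=240/np.tan(np.radians(cal["vfov"])/2)
    d=np.array([(uv[0]-cal["cx"])/f,(uv[1]-cal["cy"])/f,1.])
    return cal["eye"],R.from_quat(cal["attitude"]).apply(d/np.linalg.norm(d))
def onz(cal,uv,z):
    e,d=ray(cal,uv); return e+d*(z-e[2])/d[2]
def tri(obs):  # [(cal,uv),...] least-squares ray crossing
    A=np.zeros((3,3));b=np.zeros(3);rs=[ray(*o) for o in obs]
    for e,d in rs:
        P=np.eye(3)-np.outer(d,d);A+=P;b+=P@e
    x=np.linalg.solve(A,b)
    return x,[np.linalg.norm((np.eye(3)-np.outer(d,d))@(x-e)) for e,d in rs]
def proj(cal,p):
    f=240/np.tan(np.radians(cal["vfov"])/2)
    c=R.from_quat(cal["attitude"]).inv().apply(np.asarray(p)-cal["eye"])
    return np.array([cal["cx"]+f*c[0]/c[2],cal["cy"]+f*c[1]/c[2]])
E
python3 - <<'E'
from h import *
S=viewer.get_calibration("scene");T=viewer.get_calibration("top");W=viewer.get_calibration("wrist")
for n,s,t in [("hammer",(400,188),(217,263)),("loop",(203,300),(475,187)),("mallet",(263,273),(411,190)),("wide",(322,261),(343,196))]: print(n,*tri([(S,s),(T,t)]))
Rt=R.from_quat(manip.current_tcp_rot())
print(Rt.inv().apply(W["eye"]-manip.current_tool_pos()),(Rt.inv()*R.from_quat(W["attitude"])).as_matrix().round(3))
print(Rt.as_matrix().round(3))
for n,uv in [("beamL",(306,146)),("beamR",(508,137))]: print(n,onz(T,uv,.1275))
print("block",[onz(T,p,.065) for p in [(209,229),(242,224),(256,278),(221,285)]])
a=cv2.imread("pics/top0.png");b=cv2.imread("pics/scene0.png")
c=lambda im,x,y:cv2.resize(im[y:y+75,x:x+100],(400,300),interpolation=cv2.INTER_CUBIC)
cv2.imwrite("pics/crop1.png",np.vstack([np.hstack([c(a,180,210),c(a,425,140)]),np.hstack([c(b,350,165),c(b,160,275)])]))
E
```

```text
hammer [0.45330885 0.23711304 0.14108674] [np.float64(0.001294123806033168), np.float64(0.0012941238060329876)]
loop [ 0.58687606 -0.18202315  0.12901119] [np.float64(0.0008286994304519002), np.float64(0.0008286994304519347)]
mallet [ 0.57680901 -0.0741676   0.1463785 ] [np.float64(0.0011976879592060026), np.float64(0.0011976879592059829)]
wide [0.56886947 0.0350693  0.12565347] [np.float64(0.0007279580232311736), np.float64(0.0007279580232311845)]
[ 0.08162688  0.00118102 -0.15804108] [[ 0.001 -0.955 -0.296]
 [ 1.     0.002 -0.   ]
 [ 0.001 -0.296  0.955]]
[[ 0.949  0.315 -0.   ]
 [ 0.315 -0.949  0.002]
 [ 0.    -0.002 -1.   ]]
beamL [0.65182442 0.09756644 0.1275    ]
beamR [ 0.67245449 -0.23845144  0.1275    ]
block [array([0.516885  , 0.26913496, 0.065     ]), array([0.52678749, 0.21117262, 0.065     ]), array([0.43223747, 0.1833929 , 0.065     ]), array([0.41889841, 0.24416726, 0.065     ])]
```

View pics/crop1.png

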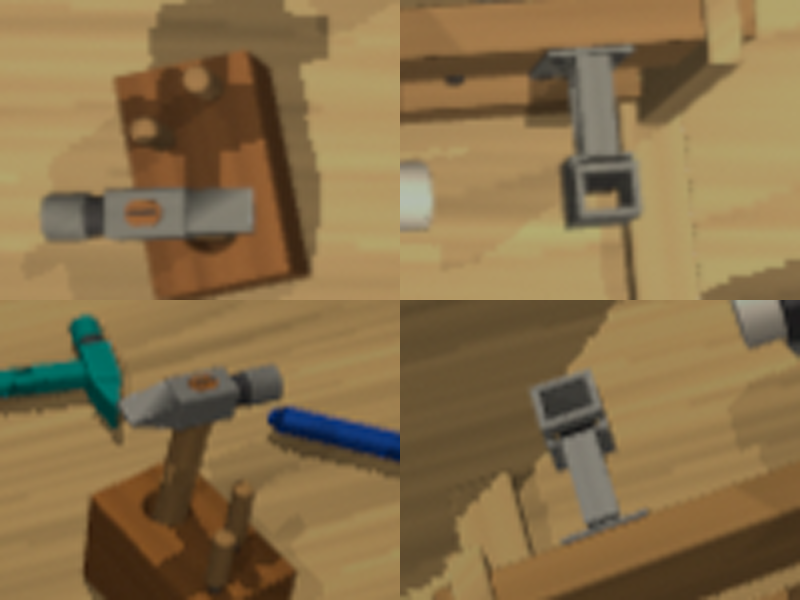

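The crops confirm it: a steel-headed hammer in the block, face towards +y (top crop (65,218)) and leaning to +y. The square loop is empty at (602,190). Next I look at the loop and then the hammer with the wrist camera.

```bash
cat >> h.py <<'E'
def ori(yaw,flip=False,tx=0.,ty=0.):
    """tool down with tool y along +-hammer x; hammer frame yaw, tilted by rotvec tx,ty (in hammer frame)"""
    H=R.from_euler('z',yaw)*R.from_rotvec([tx,ty,0])
    s=-1 if flip else 1
    M=np.array([[0,s,0],[s,0,0],[0,0,-1.]]) # columns: tool x=+-hy, tool y=+-hx, z=-hz
    return (H*R.from_matrix(M)).as_quat()
E
python3 - <<'E'
from h import *
y=.061
for fl in (0,1):
    for p in ([.587,-.182,.27],[.453,.237,.27],[.587,-.182,.33],[.453,.237,.12]):
        q=manip.solve_ik(p,ori(y,fl)); print(fl,p,None if q is None else np.round(q,2))
fl=0
if manip.solve_ik([.587,-.182,.27],ori(y,0)) is None: fl=1
qs=[manip.solve_ik([.587,-.182,.27],ori(y,f)) for f in (0,1)]
q0=np.array(manip.current_q())
E
```

```text
0 [0.587, -0.182, 0.27] [ 0.98  0.57 -1.04  1.58  0.51  1.28 -0.08]
0 [0.453, 0.237, 0.27] [ 0.48  0.45 -1.29  1.83  0.46  1.22 -0.89]
0 [0.587, -0.182, 0.33] [ 0.98  0.52 -1.06  1.5   0.45  1.39 -0.04]
0 [0.453, 0.237, 0.12] [ 0.42  0.79 -1.3   1.97  0.87  1.11 -1.21]
1 [0.587, -0.182, 0.27] [-0.59  0.75  1.36  1.64 -0.75  1.38 -2.21]
1 [0.453, 0.237, 0.27] [ 0.48  0.45 -1.29  1.83  0.46  1.22  2.25]
1 [0.587, -0.182, 0.33] [-0.37  0.43  0.86  1.55 -0.33  1.32 -2.54]
1 [0.453, 0.237, 0.12] [ 0.42  0.79 -1.3   1.97  0.87  1.11  1.93]
```

Run:
```python
from h import *
import pickle
C={}
def snap(n):
    manip.sleep(.2)
    C[n]=viewer.get_calibration("wrist"); im=viewer.get_image("wrist"); cv2.imwrite(f"pics/{n}.png",im[...,::-1])
manip.move_pose([.587,-.182,.27],ori(.061)); snap("wl1")
manip.servo_line([.587,-.112,.27],vel=.15); snap("wl2")
manip.move_pose([.453,.237,.28],ori(.061)); snap("wh1")
pickle.dump(C,open("cals.pkl","wb")); print(manip.current_clock())
cv2.imwrite("pics/v1.png",np.hstack([cv2.resize(cv2.imread(f"pics/{n}.png"),(400,300)) for n in ("wl1","wl2")]))
```

```text
4.95
```

View pics/v1.png

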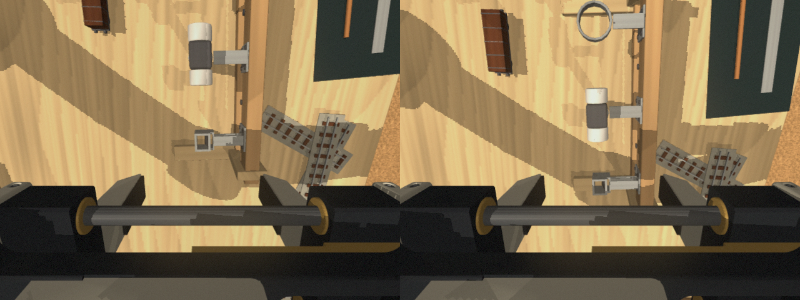

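View pics/wh1.png

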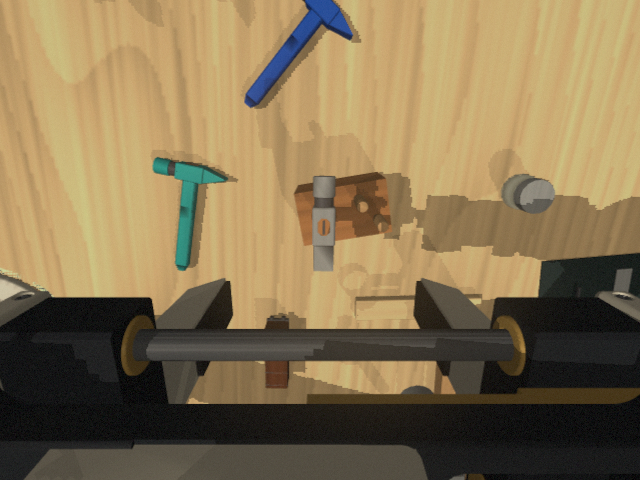

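Run:
```python
from h import *
a=cv2.imread("pics/wl1.png");b=cv2.imread("pics/wh1.png")
c=lambda im,x,y,s:cv2.resize(im[y:y+600//s,x:x+400//s],(400,600),interpolation=cv2.INTER_CUBIC)
cv2.imwrite("pics/crop2.png",np.hstack([c(a,300,165,5)[:600],c(b,284,165,5)]))
```

```text
(no output)
```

View pics/crop2.png

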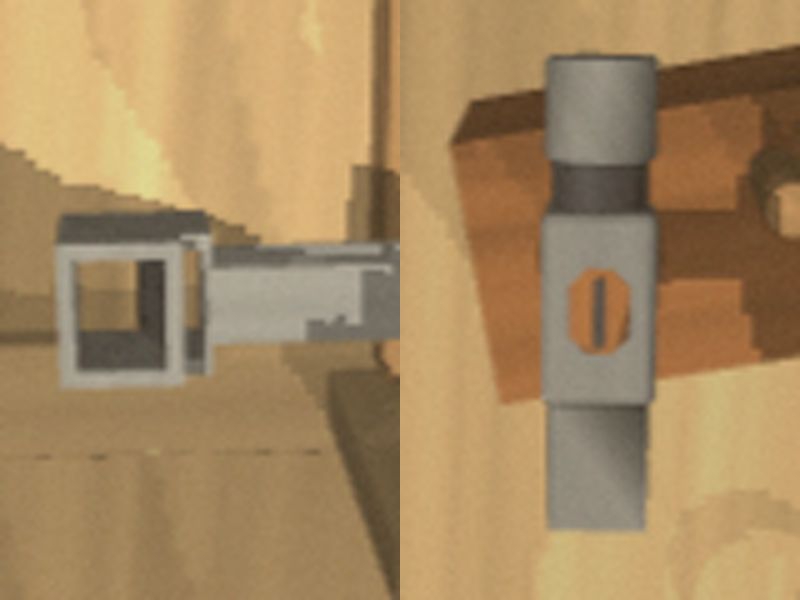

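The loop mouth is at wl1 px (324,228), with its leaf spring on the +x side. The hammer eye is at wh1 px (323.2,226.8), and the head runs from the face (324,175.8) to the pein (322.8,270.2).

Run:
```python
from h import *
import pickle
C=pickle.load(open("cals.pkl","rb"))
S=viewer.get_calibration("scene");T=viewer.get_calibration("top")
k=lambda X,Y,s,ox,oy:((X+.5)/s-.5+ox,(Y+.5)/s-.5+oy)
t=lambda X,Y:k(X,Y,4,180,210); s=lambda X,Y:k(X,Y-300,4,350,165); w=lambda X,Y:k(X-400,Y,5,284,165); l=lambda X,Y:k(X,Y,5,300,165)
W=C["wh1"];L=C["wl1"]
eye,r=tri([(S,s(203,383)),(T,t(143,213)),(W,w(598,311))]);print("eye",eye,r)
f,r=tri([(T,t(43,218)),(W,w(602,56))]);print("face",f,r)
p,r=tri([(T,t(252,212)),(W,w(596,528))]);print("pein",p,r)
for z in (.145,.150): print("eyeW",onz(W,w(598,311),z),"eyeT",onz(T,t(143,213),z))
a,b=onz(W,w(602,56),.14),onz(W,w(596,528),.14);print("yawW",np.arctan2(-(a-b)[0],(a-b)[1]))
def onx(c,uv,x): e,d=ray(c,uv);return e+d*(x-e[0])/d[0]
h=[onx(S,s(*q),eye[0]) for q in((190,435),(175,510))];print("handle",h,"lean y/z",(h[0]-h[1])[1]/(h[0]-h[1])[2])
print("hole T visible",onz(T,t(210,240),.065),"hole S",onz(S,s(168,503),.065))
# loop
cor=[(75,260),(165,258),(167,370),(78,372)]
P=np.array([onz(L,l(*q),.135) for q in cor]);print("loop",P,P.mean(0))
out=np.array([onz(L,l(*q),.135) for q in [(57,243),(183,243),(183,385),(62,388)]]);print(out,out.mean(0))
m=P.mean(0);print("loop proj in top (crop)",(proj(T,m)-[425,140])*4+[400,0],"scene",(proj(S,m)-[160,275])*4+[400,300])
```

```text
eye [0.45422606 0.23709626 0.14932347] [np.float64(0.0007235950464995391), np.float64(0.0016878465805560618), np.float64(0.0013686316950811944)]
face [0.45204625 0.27918165 0.13927258] [np.float64(0.0016686199533625524), np.float64(0.0016686199533625977)]
pein [0.45599039 0.19409309 0.14254535] [np.float64(0.001805381175846693), np.float64(0.0018053811758466593)]
eyeW [0.45564108 0.23564901 0.145     ] eyeT [0.45283346 0.23761072 0.145     ]
eyeW [0.45555977 0.23700944 0.15      ] eyeT [0.45255117 0.23649111 0.15      ]
yawW 0.048176298141146226
handle [array([0.45422606, 0.23512727, 0.11370559]), array([0.45422606, 0.23307193, 0.05817162])] lean y/z 0.03701054973297005
hole T visible [0.44607616 0.22569033 0.065     ] hole S [0.45400666 0.22835198 0.065     ]
loop [[ 0.58062681 -0.17470795  0.135     ]
 [ 0.59612485 -0.17340747  0.135     ]
 [ 0.59787101 -0.19358997  0.135     ]
 [ 0.58224147 -0.194914    0.135     ]] [ 0.58921604 -0.18415485  0.135     ]
[[ 0.57736996 -0.17189358  0.135     ]
 [ 0.5990373  -0.17057251  0.135     ]
 [ 0.60088363 -0.19618468  0.135     ]
 [ 0.57957917 -0.19804337  0.135     ]] [ 0.58921752 -0.18417353  0.135     ]
loop proj in top (crop) [606.71470588 179.31812924] scene [562.76668538 398.0073138 ]
```

Run:
```python
from h import *
o=ori(.05,tx=-.04)
manip.servo_line([.4545,.2363,.20],ori=o,vel=.15)
manip.servo_line([.4545,.2363,.1313],vel=.08)
print("F",manip.current_force(),manip.current_clock())
effector.close(f_grip=45)
print("gap",manip.current_finger_gap(),manip.current_gripper_force(),manip.current_tool_pos(),manip.current_force())
manip.servo_line([.4545,.2385,.20],vel=.08)
print("F",manip.current_force(),manip.current_finger_gap())
manip.servo_line([.4545,.2385,.34],vel=.2)
print("F",manip.current_force(),manip.current_finger_gap(),manip.current_wrist_torque(),manip.current_tool_pos(),manip.current_clock())
manip.sleep(.2)
for n in("scene","top","wrist"): cv2.imwrite(f"pics/g_{n}.png",viewer.get_image(n)[...,::-1])
S=viewer.get_calibration("scene");print(proj(S,manip.current_tool_pos()))
u,v=proj(S,manip.current_tool_pos()).astype(int)
a=cv2.imread("pics/g_scene.png")[v-40:v+80,u-50:u+50]
print(u-50,v-40)
w=cv2.imread("pics/g_wrist.png")
cv2.imwrite("pics/v2.png",np.hstack([cv2.resize(a,(400,480),interpolation=cv2.INTER_CUBIC),cv2.resize(w[150:390,220:420],(400,480),interpolation=cv2.INTER_CUBIC)]))
```

```text
F [ 0.23368647 -0.22425273  0.20960222] 6.6417
gap 0.01936280568120665 44.99973177909851 [0.45453949 0.23631251 0.13130691] [-0.37432933 -0.3948005  -0.18484451]
F [ 0.14714471  0.51779863 -2.56662207] 0.019819350615788274
F [-0.90306629 -0.28194039 -1.93018217] 0.019434628341411637 [ 0.04232991 -0.0674156  -0.05626418] [0.45400577 0.23781936 0.33880962] 9.6167
[413.72650967 102.23937264]
363 62
```

View pics/v2.png

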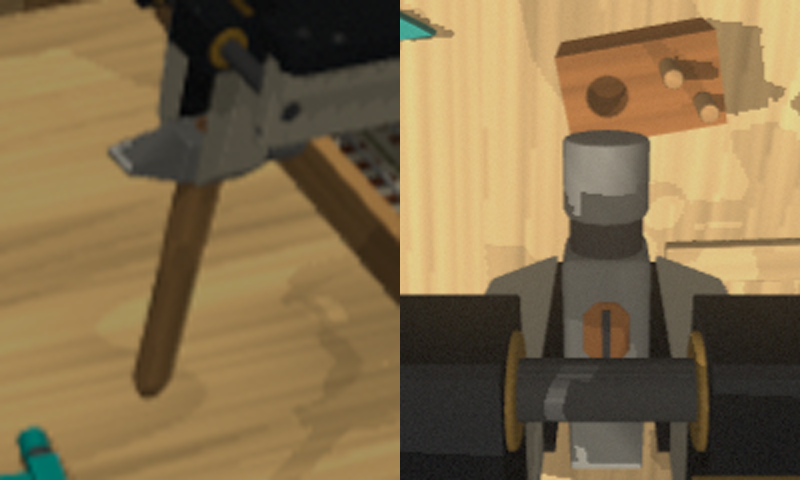

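The hammer is held about square. I'll measure its lean in the hand from the handle's midline in the scene view, and its y offset from the wrist view (eye at px (323,315)).

Run:
```python
from h import *
from scipy.optimize import brentq
im=cv2.imread("pics/g_scene.png");S=viewer.get_calibration("scene");W=viewer.get_calibration("wrist")
x0,y0=363,62
v=im[y0+50:y0+95,x0+25:x0+62].astype(float)  # handle rows
hsv=cv2.cvtColor(v.astype(np.uint8),cv2.COLOR_BGR2HSV)[...,2]
pts=[]
for i,r in enumerate(hsv):
    c=np.where(r<115)[0]
    if len(c)>3: pts.append((c.mean(),i,len(c)))
pts=np.array(pts);print(pts[::6].round(1))
k=np.polyfit(pts[:,1],pts[:,0],1);res=pts[:,0]-np.polyval(k,pts[:,1]);k=np.polyfit(pts[abs(res)<1,1],pts[abs(res)<1,0],1)
print("slope du/dv",k)
t=np.array(manip.current_tool_pos());Rt=R.from_quat(manip.current_tcp_rot())
print("tool tilt z",Rt.as_matrix()[:,2])
def sl(tx,ty=0,yaw=.05):
    h=(R.from_euler('z',yaw)*R.from_rotvec([tx,ty,0])).apply([0,0,1]);a=proj(S,t-.02*h);b=proj(S,t-.11*h);return (a-b)[0]/(a-b)[1]
for ty in(0,.03): print("lean tx",ty,brentq(lambda x:sl(x,ty)-k[0],-.4,.4))
tx=brentq(lambda x:sl(x)-k[0],-.4,.4)
h=R.from_euler('z',.05).apply(R.from_rotvec([tx,0,0]).apply([0,0,1]))
# axis position: scene line -> y offset at TCP x plane
for vv in (5,35):
    uv=(x0+25+np.polyval(k,vv),y0+50+vv); e,d=ray(S,uv); p=e+d*(t[0]-e[0])/d[0]; print("axis pt",p,"minus TCP",p-t)
e,d=ray(W,(323,315)); top=t+.018*h; p=e+d*(top[2]-e[2])/d[2]; print("eye(wrist)",p-top)
e,d=ray(W,(323.4,219)); print(proj(W,top),proj(W,t+.010*h+.043*np.array([-.05,1,tx])))
```

```text
[[23.   0.  11. ]
 [22.   6.  11. ]
 [20.  12.  11. ]
 [18.5 18.  10. ]
 [17.5 24.  10. ]
 [15.5 30.  10. ]
 [14.5 36.  10. ]
 [13.  42.   9. ]]
slope du/dv [-0.23985507 23.04347826]
tool tilt z [ 9.27035394e-04 -4.00653826e-02 -9.99196630e-01]
lean tx 0 -0.08480966019628335
lean tx 0.03 -0.06337407853347687
axis pt [0.45423164 0.23538221 0.31075018] minus TCP [ 0.         -0.00303808 -0.02867984]
axis pt [0.45423164 0.23010746 0.24704594] minus TCP [ 0.         -0.00831283 -0.09238408]
eye(wrist) [ 0.00186406 -0.0007717   0.        ]
[318.96101397 313.32454294] [319.08825223 215.69697293]
```

Run:
```python
from h import *
o=ori(.07,tx=.045)
manip.servo_line([.5865,-.1823,.34],ori=o,vel=.2)
manip.servo_line([.5865,-.1823,.270],vel=.12)
manip.sleep(.3)
t=np.array(manip.current_tool_pos());print(t,manip.current_force(),manip.current_clock())
S=viewer.get_calibration("scene")
im=viewer.get_image("scene")[...,::-1];cv2.imwrite("pics/i_scene.png",im)
cv2.imwrite("pics/i_wrist.png",viewer.get_image("wrist")[...,::-1])
print("foot",proj(S,[t[0],-.183,t[2]-.122]),"mouth",proj(S,[.5873,-.183,.135]))
u,v=proj(S,[.5873,-.183,.135]).astype(int);print(u-40,v-75)
cv2.imwrite("pics/v3.png",cv2.resize(im[v-75:v+25,u-40:u+40],(480,600),interpolation=cv2.INTER_CUBIC))
```

```text
[ 0.58680256 -0.18237277  0.27061865] [-0.68049196  0.09644017 -2.70352103] 13.3583
foot [199.45238626 293.61653905] mouth [201.21276256 298.40313681]
161 223
```

View pics/v3.png

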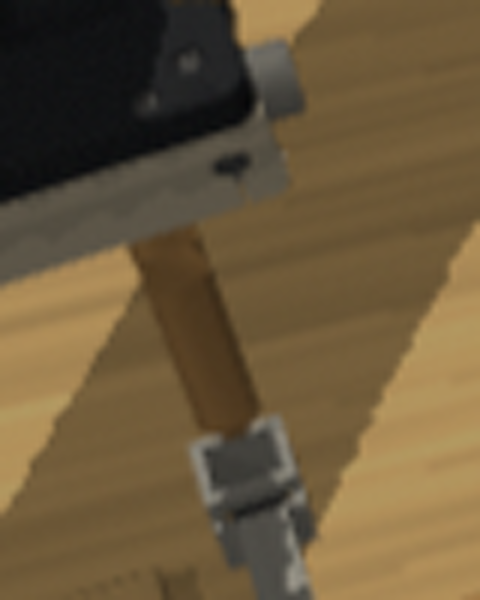

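The foot is just above the loop at about px (200.5,296), and the mouth centre is at about (202,300). That matches the predicted relative offset within 1 mm. I'll check that the handle is vertical, then start feeding it in with force limits.

```bash
cat >> h.py <<'E'
def feed(zend,step=.003,vel=.03,fmax=13.,gain=.00025,latmax=3.,F0=np.zeros(3),verbose=True,x=None,y=None):
    """lower in steps; comply laterally; stop when the upward push exceeds fmax"""
    c=np.array(manip.current_tool_pos()); 
    if x is not None: c[0]=x
    if y is not None: c[1]=y
    while c[2]>zend:
        c[2]=max(zend,c[2]-step); manip.servo_line(c,vel=vel)
        F=np.array(manip.current_force())-F0; T=manip.current_wrist_torque()
        if verbose: print(np.round(c,4),"z",round(manip.current_tool_pos()[2],4),"F",F.round(1),"T",np.round(T,2),"gap",round(manip.current_finger_gap(),4),round(manip.current_clock(),2))
        if F[2]>fmax: print("stop"); break
        for i in(0,1):
            if abs(F[i])>latmax: c[i]+=np.clip(gain*F[i],-.001,.001)
    return c
E
python3 - <<'E'
from h import *
S=viewer.get_calibration("scene");t=np.array(manip.current_tool_pos())
a=proj(S,t-[0,0,.02]);b=proj(S,t-[0,0,.115]);print("vertical slope",(a-b)[0]/(a-b)[1])
im=cv2.imread("pics/i_scene.png")
hsv=cv2.cvtColor(im,cv2.COLOR_BGR2HSV)
for v in range(266,294,3):
    r=im[v,180:210].astype(int); g=cv2.Sobel(im[v:v+1,180:212].astype(np.float32).sum(2),cv2.CV_32F,1,0)[0]; print(v,180+g.argmin(),180+g.argmax(),(g.min(),g.max()))
F0=np.array(manip.current_force());print(F0)
E
```

```text
vertical slope 0.376110754198634
266 183 195 (np.float32(-724.0), np.float32(228.0))
269 184 196 (np.float32(-820.0), np.float32(388.0))
272 182 197 (np.float32(-508.0), np.float32(440.0))
275 181 198 (np.float32(-532.0), np.float32(392.0))
278 187 200 (np.float32(-232.0), np.float32(376.0))
281 188 201 (np.float32(-200.0), np.float32(460.0))
284 190 202 (np.float32(-324.0), np.float32(424.0))
287 191 203 (np.float32(-304.0), np.float32(440.0))
290 192 204 (np.float32(-340.0), np.float32(416.0))
293 193 202 (np.float32(-348.0), np.float32(644.0))
[ 0.4869541  -0.31172384 -1.82753721]
```

Run:
```python
from h import *
feed(.232,step=.004,vel=.04,fmax=9,F0=np.array([0,0,-2.0]),x=.5863)
```

```text
[ 0.5863 -0.1824  0.2663] z 0.2659 F [ 0.2  0.5 -1.4] T [-0.09 -0.11 -0.04] gap 0.0198 13.71
[ 0.5863 -0.1824  0.2623] z 0.2619 F [ 0.2 -0.3 -0.3] T [-0.08 -0.15  0.06] gap 0.0198 13.96
[ 0.5863 -0.1824  0.2583] z 0.258 F [-0.8  0.8 -0.2] T [-0.08 -0.14  0.02] gap 0.0195 14.21
[ 0.5863 -0.1824  0.2543] z 0.254 F [ 0.2 -0.3 -0.5] T [-0.14 -0.13  0.01] gap 0.0198 14.46
[ 0.5863 -0.1824  0.2503] z 0.25 F [-0.3  0.2 -0.1] T [-0.12 -0.11 -0.03] gap 0.0194 14.71
[ 0.5863 -0.1824  0.2463] z 0.246 F [-0.2 -0.3  0.4] T [-0.11 -0.12  0.01] gap 0.0194 14.96
[ 0.5863 -0.1824  0.2423] z 0.242 F [-1.   0.3  0.1] T [-0.11 -0.1   0.02] gap 0.0197 15.21
[ 0.5863 -0.1824  0.2383] z 0.238 F [-1.1  0.2  0.4] T [-0.09 -0.1  -0.05] gap 0.0198 15.46
[ 0.5863 -0.1824  0.2343] z 0.234 F [0.3 0.4 0.1] T [-0.16 -0.14  0.02] gap 0.0195 15.71
[ 0.5863 -0.1824  0.232 ] z 0.2319 F [-0.5 -0.9 -0.2] T [-0.12 -0.11 -0.  ] gap 0.0197 15.96
```

Run:
```python
from h import *
a=viewer.get_image("scene")[...,::-1];w=viewer.get_image("wrist")[...,::-1]
cv2.imwrite("pics/j_scene.png",a);cv2.imwrite("pics/j_wrist.png",w)
cv2.imwrite("pics/v4.png",np.hstack([cv2.resize(a[240:340,161:241],(480,600),interpolation=cv2.INTER_CUBIC),cv2.resize(w,(320,240)).repeat(1,0) if 0 else cv2.resize(w[130:430,240:400],(320,600))]))
```

```text
(no output)
```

View pics/v4.png

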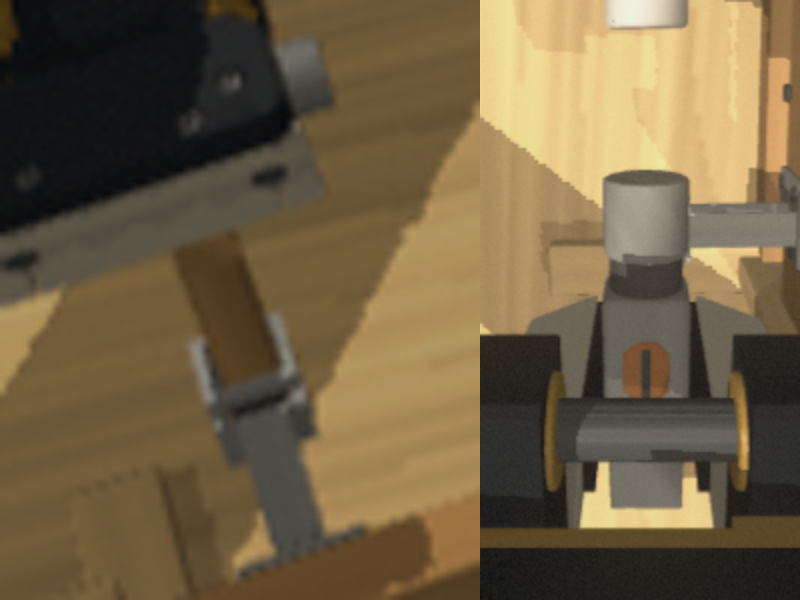

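The handle is inside the loop, between its side rims at (200,350) and (285,330). Going on down.

Run:
```python
from h import *
feed(.180,step=.004,vel=.04,fmax=11,F0=np.array([0,0,-2.0]),y=-.1818)
```

```text
[ 0.5863 -0.1818  0.228 ] z 0.2277 F [-1.1 -0.4  0. ] T [-0.12  0.2  -0.  ] gap 0.0195 16.31
[ 0.5863 -0.1818  0.224 ] z 0.2239 F [-2.8 -0.5  1.9] T [-0.24  0.49  0.02] gap 0.0192 16.56
[ 0.5863 -0.1818  0.22  ] z 0.2198 F [-2.5  0.5  1.6] T [-0.16  0.5   0.02] gap 0.0191 16.81
[ 0.5863 -0.1818  0.216 ] z 0.2157 F [-2.   0.   1.4] T [-0.21  0.6   0.03] gap 0.0192 17.06
[ 0.5863 -0.1818  0.212 ] z 0.2117 F [-1.7 -0.6  1.5] T [-0.18  0.6  -0.01] gap 0.0196 17.31
[ 0.5863 -0.1818  0.208 ] z 0.2076 F [-1.5 -0.9  0.6] T [-0.17  0.56  0.06] gap 0.0194 17.56
[ 0.5863 -0.1818  0.204 ] z 0.2036 F [-2.   0.2  0.1] T [-0.24  0.6   0.03] gap 0.0196 17.81
[ 0.5863 -0.1818  0.2   ] z 0.1996 F [-2.6 -1.2  0.3] T [-0.26  0.64  0.01] gap 0.0199 18.06
[ 0.5863 -0.1818  0.196 ] z 0.1956 F [-2.9 -0.6 -0.5] T [-0.26  0.71  0.06] gap 0.0193 18.31
[ 0.5863 -0.1818  0.192 ] z 0.1916 F [-2.5 -1.4 -0.1] T [-0.32  0.77  0.05] gap 0.02 18.56
[ 0.5863 -0.1818  0.188 ] z 0.1877 F [-3.5 -1.1  0.7] T [-0.25  0.8   0.05] gap 0.0198 18.81
[ 0.5854 -0.1818  0.184 ] z 0.1841 F [-2.2 -0.9  1.2] T [-0.27  0.45  0.03] gap 0.0197 19.06
[ 0.5854 -0.1818  0.18  ] z 0.18 F [-0.5  0.1  2.2] T [-0.32  0.21  0.01] gap 0.0196 19.31
[ 0.5854 -0.1818  0.18  ] z 0.1801 F [ 0.1 -1.7  2. ] T [-0.31  0.    0.01] gap 0.0198 19.56
```

Run:
```python
from h import *
feed(.148,step=.003,vel=.03,fmax=13.5,F0=np.array([0,0,-2.0]),x=.5852)
```

```text
[ 0.5852 -0.1818  0.1771] z 0.1775 F [ 0.5 -0.3  2.9] T [-0.22 -0.17  0.14] gap 0.0199 19.81
[ 0.5852 -0.1818  0.1741] z 0.1745 F [ 0.6 -0.6  5.8] T [-0.27 -0.4   0.02] gap 0.0195 20.06
[ 0.5852 -0.1818  0.1711] z 0.1716 F [ 2.5 -0.4  6.5] T [-0.34 -0.53  0.01] gap 0.0196 20.31
[ 0.5852 -0.1818  0.1681] z 0.1687 F [ 2.  -1.   7.1] T [-0.31 -0.59  0.06] gap 0.0194 20.56
[ 0.5852 -0.1818  0.1651] z 0.1655 F [ 4.1 -2.   5.3] T [-0.26 -1.05 -0.04] gap 0.0194 20.81
[ 0.5862 -0.1818  0.1621] z 0.1623 F [ 2.3 -0.6  7.2] T [-0.37 -0.63  0.  ] gap 0.0196 21.07
[ 0.5862 -0.1818  0.1591] z 0.1594 F [ 3.3 -2.   7.3] T [-0.31 -0.61  0.07] gap 0.0194 21.32
[ 0.587  -0.1818  0.1561] z 0.156 F [ 1.6 -0.6  7.1] T [-0.36 -0.27 -0.03] gap 0.0195 21.57
[ 0.587  -0.1818  0.1531] z 0.1531 F [ 1.2 -1.8  7.6] T [-0.32 -0.22  0.05] gap 0.0193 21.82
[ 0.587  -0.1818  0.1501] z 0.1502 F [ 0.5 -0.   8.2] T [-0.32 -0.22  0.03] gap 0.0192 22.07
[ 0.587  -0.1818  0.148 ] z 0.1482 F [ 0.  -1.4  8.7] T [-0.34 -0.18  0.11] gap 0.0198 22.32
```

Run:
```python
from h import *
c=np.array(manip.current_tool_pos());c[0]=.587;c[1]=-.1818;c[2]=.148
while c[2]>.126:
    F=np.mean([manip.current_force() if not manip.sleep(.02) else 0 for _ in range(5)],0)
    print(round(c[2],4),round(manip.current_tool_pos()[2],4),F.round(1),np.round(manip.current_wrist_torque(),2))
    if F[2]>=14.3: print("home?");break
    c[2]-=.0015 if F[2]<9 and c[2]>.14 else .0005; manip.servo_line(c,vel=.02)
print(manip.current_clock())
cv2.imwrite("pics/k_scene.png",viewer.get_image("scene")[...,::-1])
```

```text
0.148 0.1482 [ 0.7 -1.   6.6] [-0.33 -0.16  0.11]
0.1465 0.1468 [ 0.4 -1.5  7. ] [-0.3  -0.11  0.07]
0.145 0.1454 [ 0.5 -0.8  7.3] [-0.31 -0.12  0.05]
0.1435 0.1439 [-0.1 -1.   7.5] [-0.32 -0.05  0.08]
0.142 0.1425 [-0.3 -0.9  7.7] [-0.28 -0.06  0.05]
0.1405 0.1409 [ 0.  -1.   7.9] [-0.25 -0.09  0.06]
0.139 0.1394 [ 0.3 -1.3  7.7] [-0.24 -0.04  0.04]
0.1385 0.139 [-0.1 -1.3  8.4] [-0.27  0.01  0.03]
0.138 0.1385 [ 0.5 -1.1  8. ] [-0.32 -0.08  0.  ]
0.1375 0.138 [-0.4 -1.1  8.1] [-0.25 -0.04  0.05]
0.137 0.1375 [-0.3 -1.3  8.1] [-0.29 -0.11  0.04]
0.1365 0.137 [ 0.  -1.1  8.2] [-0.27  0.02  0.02]
0.136 0.1365 [-0.2 -1.4  7.8] [-0.32 -0.03  0.03]
0.1355 0.136 [-0.  -0.8  8.6] [-0.34 -0.05  0.13]
0.135 0.1355 [-0.5 -0.9  8.5] [-0.26 -0.04  0.03]
0.1345 0.135 [ 0.  -1.   8.3] [-0.29 -0.01  0.03]
0.134 0.1345 [-0.1 -1.2  7.9] [-0.29 -0.07  0.09]
0.1335 0.1342 [-0.1 -0.9  9.6] [-0.3   0.09  0.04]
0.133 0.1339 [-1.7 -1.1 11. ] [-0.29  0.23  0.04]
0.1325 0.1336 [-1.5 -1.1 12. ] [-0.2   0.36  0.1 ]
0.132 0.1333 [-1.8 -1.1 13.6] [-0.26  0.49  0.09]
0.1315 0.133 [-2.8 -1.3 15.4] [-0.17  0.65  0.07]
home?
29.4
```

Run:
```python
from h import *
mf=lambda:np.mean([manip.current_force() if not manip.sleep(.02) else 0 for _ in range(3)],0)
c=np.array([.587,-.1818,.1315])
for _ in range(8):
    c[2]+=.0005; manip.servo_line(c,vel=.02); F=mf(); print(round(manip.current_tool_pos()[2],4),F.round(1))
    if F[2]<1: break
effector.open_jaws(); manip.sleep(.2); print("open",mf().round(1))
c[2]=.19; manip.servo_line(c,vel=.1); print(mf().round(1),manip.current_clock())
manip.sleep(.2)
a=viewer.get_image("scene")[...,::-1];w=viewer.get_image("wrist")[...,::-1];cv2.imwrite("pics/m_w.png",w);cv2.imwrite("pics/m_s.png",a)
cv2.imwrite("pics/v5.png",np.hstack([cv2.resize(a[240:340,161:241],(480,600),interpolation=cv2.INTER_CUBIC),cv2.resize(w[130:430,240:400],(320,600))]))
```

```text
0.1333 [-2.3 -0.9 13.9]
0.1336 [-1.9 -1.3 12.3]
0.1339 [-1.  -0.5 10.3]
0.1342 [-0.8 -1.2  9.2]
0.1345 [-0.  -1.2  8. ]
0.1348 [ 0.3 -1.2  6.7]
0.135 [ 0.9 -1.   5.2]
0.1353 [ 1.3 -1.   4.2]
open [-0.1  0.3  0.4]
[0.4 0.  0.1] 34.0667
```

View pics/v5.png

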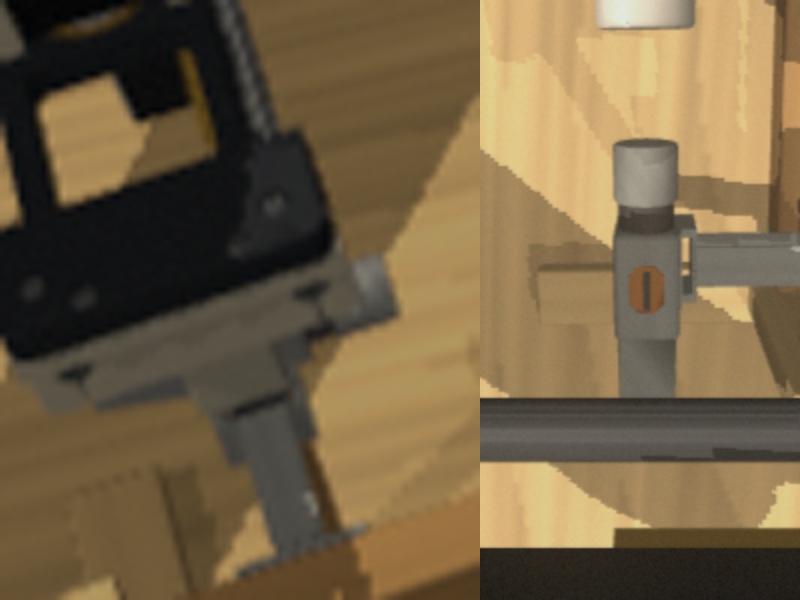

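The hammer hangs in the loop with its head down on it. To make sure the head seats, and not just the fingertips, I'll press once from above with shut fingers.

Run:
```python
from h import *
mf=lambda:np.mean([manip.current_force() if not manip.sleep(.02) else 0 for _ in range(3)],0)
effector.close(f_grip=20); F0=mf(); print(F0.round(1),manip.current_clock())
c=np.array([.5868,-.1825,.160]); manip.servo_line(c,ori=ori(.07),vel=.08)
while c[2]>.140:
    F=mf()-F0
    if F[2]>2: print(round(manip.current_tool_pos()[2],4),F.round(1))
    if F[2]>=14.8: print("home");break
    c[2]-=.001 if F[2]<6 else .0005; manip.servo_line(c,vel=.02)
print(manip.current_clock())
c[2]=.30; manip.servo_line(c,vel=.15)
manip.sleep(.2)
w=viewer.get_image("wrist")[...,::-1];cv2.imwrite("pics/n_w.png",w)
manip.servo_line([.45,-.35,.30],vel=.2); manip.sleep(.2)
a=viewer.get_image("scene")[...,::-1];cv2.imwrite("pics/n_s.png",a); print(manip.current_clock())
cv2.imwrite("pics/v6.png",np.hstack([cv2.resize(a[240:340,161:241],(480,600),interpolation=cv2.INTER_CUBIC),cv2.resize(w[130:430,240:400],(320,600))]))
```

```text
[-0.3  0.2  0.1] 35.8583
0.1543 [-0.5  0.5  2.4]
0.1536 [-1.8  0.1  6.6]
0.1533 [-2.2  0.1  7.1]
0.153 [-3.3 -0.2  9.4]
0.1527 [-3.4 -0.4 10.3]
0.1524 [-3.5 -0.6 11.3]
0.1522 [-4.2  0.  13.3]
0.1518 [-4.9  0.5 14.3]
0.1516 [-5.1 -0.1 15.4]
home
40.6333
43.5167
```

View pics/v6.png

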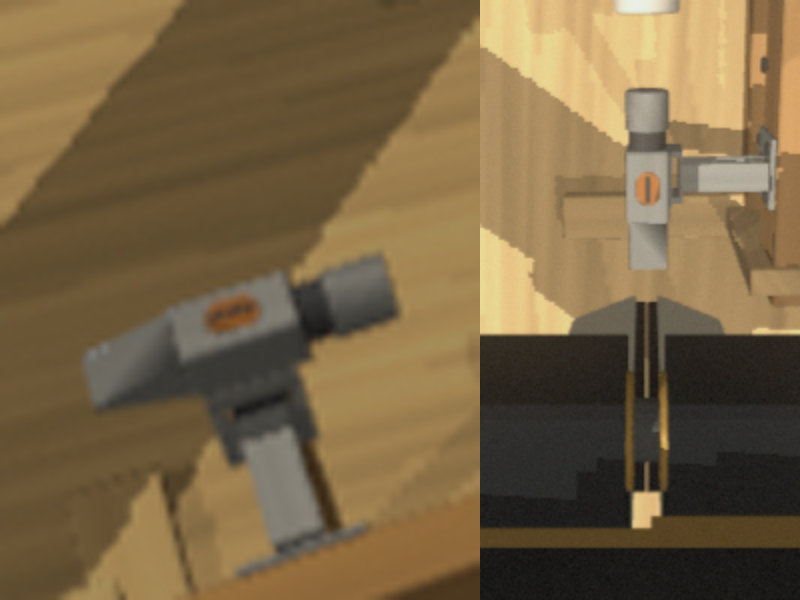

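The head sits flat on the loop with no visible gap (scene crop (250,360)), upright and clear of the robot. Contact began at a head height of about 155 mm, which is mouth height plus head height. Handing in.

```bash
python3 -c "
from bench import manip
print(manip.hand_in())"
```

```text
the job is handed in; nothing more can be done
None
```

The pin hammer is out of the block and in its sprung loop with its head down on it; it was pressed to about 15 N on the wrist reading (about 17 N with its weight), released, and handed in at about 43.5 s.

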